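# Lay out a filling head with cup and bottle on the service mat

## Robot

A 6-joint arm with a two-finger parallel gripper is mounted at the origin on a cart in front of the work surface, level with it; the furniture and walls round the work are solid. World frame = base frame: x ahead of the robot, y to its left, z up, the work surface at z = 0. Lengths are in m, angles in rad, forces in N, time in s.
With the tool pointing down it reaches from about 0.375 to 0.9 m from the base axis. Payload 3.1 kg.
Tool frame: the origin (TCP) lies midway between the tips of the shut fingers; the grasp point (between the pads) lies 19 mm behind it; z points along the fingers, y is the line along which they close (so a half turn about z gives the same grasp; the last joint's range is limited). The gripper opens to 87 mm and grips with 3 to 60 N. Pads are 19 mm wide; open, the fingers measure 117 mm over their backs; the gripper's body (75 mm by 190 mm) begins 51 mm behind the grasp point.
Start: joints at [0.992, 0.527, 1.433, -0, 1.181, -0.178], TCP at [0.244, 0.575, 0.223] pointing down, gripper open.
Joint ranges: [-3.08, 3.08], [-0.75, 2.2], [0.22, 2.44], [-1.43, 4.57], [0, 2.65], [-2.85, 2.85]. Speed limits (rad/s): [2.79, 2.79, 3.14, 3.14, 3.14, 3.14].

## Interface

Orientations are given as a unit quaternion [x, y, z, w].
In Python, from rig import status, imaging, order gives the robot as it stands.
- The arm moves only by the tool arm_command, never from a script. Its argument "deltas" is one flat list of numbers, 5 for each row, row after row: the opening, from -1 (shut) to 1 (fully open), so that 0 is half open, then the shift along the tool's x, y, z in m, then the turn about the tool's z in rad. In form: [gripper, tx, ty, tz, roll, gripper, tx, ty, tz, roll, ...]. A call has 1 to 12 rows; each row shifts and turns the commanded pose from where the row before left it, along the tool's axes as they then stand; what a row does not reach is not made up. A row lasts 1/8 s, in which the tool goes at most 62.5 mm and 10.7 degrees, less where a joint would pass 70% of its speed; a pose out of reach is approached as far as the arm can. A call with a gripper value outside its range is refused whole. The fingers move at their own pace and stop on an object; "newtons" is the grip in N (left out, the last holds). Time passes only in rows, so rows that do not move let the fingers close. It gives the time, the measured TCP pose, the force, the opening and the grip force at its end, in the units of the state.
- status.get_obs(): the state, without advancing time (a new reading comes with each control period).
- imaging.camera(name): name is "scene" or "top"; returns (picture, depth): 480x640x3 uint8, red, green, blue; 480x640 float32, m along the optical axis (not along the pixel's ray), 0 where there is no reading.
- imaging.camera_params(name): a dict with "intrinsics" (3x3 intrinsics, pixels), "k1" (the pictures are not rectified: a ray, as slopes to the right and down, at radius r is drawn at 1 + k1 r^2 times it, then the intrinsics apply), "camera_from_world" (4x4, takes a point from world to camera coordinates). Camera axes: x right, y up, looking along -z (the intrinsics and any distortion apply to the point x, -y, -z); pixel columns grow to the right and rows downward; lengths in m; the calibration is good to about 2 mm. A picture is of the moment at which its call begins. camera_params takes no time and is no camera call.
- order.hand_in(): hands the job in; it is judged then, once.
The state is a dict: "time": time; "q": joint angles; "joint_velocities": joint speeds; "joint_torque": joint torques, N m; "position": TCP position; "tool_rot": TCP orientation; "ft_force": force on the tool from outside, world axes, zero at the start; "moment": the same for the moment, N m; "grip_width": finger opening in m; "grip_force": force on a finger pad.
Only numpy, scipy, OpenCV 4.12 (cv2) and the standard library are available. Lean on these libraries where they do the work, as an engineer would, in place of code of your own. Each camera call takes 0.05 s, during which the arm holds its last target. There are 200 camera calls.

## Task

Lay out the trial-fill kit on the black service mat: stand the ferrule on the middle of the blue pad, lay the white seal ring flat and centred on top of the ferrule, and stand the nozzle centred on the seal ring. Stand the dosing cup on the middle of the yellow pad and the gold bottle that stands apart from the others upright at the centre of the mat, between the ferrule and the cup. Leave the tape roll and the screwdriver where they lie.

Things in the scene. Friction and masses are not known exactly. Their poses are not given: they have to be found in the camera images.
- service_mat: black rubber mat lying fixed on the table, 110 (x) x 370 (y) x 3 mm, a coloured pad near each end; origin at the centre of its underside, z up, y along its length. Its centre is the place of the bottle (the bare rubber midway between the pads).
- blue_pad: blue round disc fixed on the mat near one of its ends (which end varies), 76 mm in diameter, 2 mm thick; origin at the centre of its underside, which is 3 mm above the table (top 5 mm above the table). Place of the ferrule.
- yellow_pad: yellow round disc fixed on the mat near its other end, 76 mm in diameter, 2 mm thick; origin at the centre of its underside, 3 mm above the table (top 5 mm above it). Place of the dosing cup.
- ferrule: white-grey pipe ferrule, a short tube of about 40 mm outer diameter standing on a flange of 50 mm, 30 mm high, 0.14 kg; starts standing on the table, flange down; origin at the centre of its underside, z up. Its sides behave as a cone from 50 mm at the flange to about 40 mm at the top; grip it low, from outside, across any diameter.
- seal: white silicone seal ring lying flat on the table, 43 mm outer diameter, 8 mm thick; origin at the centre of its underside, z up. Its hole cannot be entered (it behaves as a solid disc): grip it from outside across its diameter with the fingertips.
- nozzle: white filling nozzle standing on a round flange of 32 mm (0 to 10 mm high), then a body of 22 mm diameter (10 to 36 mm high), then a stem of 10 mm diameter up to 67 mm; origin at the centre of its underside, z up. Starts upright on the table.
- cup: small white open dosing cup, 58 mm outer diameter at the rim, 46 mm at the foot, 61 mm high, wall about 2 mm, 35 g; origin at the centre of its underside, z up. Starts upright on the table; can be gripped across its outside.
- bottle: the single gold oval bottle with white top standing apart from the crowd of bottles at the left; 26 mm thick (its x axis, across the flat sides) x 52 mm wide (its y axis) x 97 mm high, shoulder at 85 mm, about 75 g; origin at the centre of its underside, z up. Starts upright; grip it across the flat sides.
- tape_roll: bystander: roll of packing tape lying flat, 103 mm diameter, 48 mm high, origin at the centre of its underside; leave it alone
- screwdriver: bystander: red-handled screwdriver lying along its y axis, 28 x 194 x 25 mm, origin at the centre of its underside; leave it alone
Mind the look-alikes: they are no part of the job. Several things have the shape of the blue_pad; the one meant has the colours described above. What is shaped like the bottle but orange is not meant.

How it is judged:
At the end, for the whole second after the job is handed in: ferrule within 12 mm of the blue pad's centre, seal ring on it and nozzle on the ring each within 8 mm of the axis below, cup within 12 mm of the yellow pad's centre, bottle within 15 mm of the mat's centre; each on its support, upright within 0.1 rad, released and still (horizontal distance between ferrule and blue_pad below 0.012 m and z of ferrule in the frame of blue_pad between -0.001 and 0.005 m and horizontal distance between seal and ferrule below 0.008 m and z of seal in the frame of ferrule between 0.027 and 0.034 m and horizontal distance between nozzle and seal below 0.008 m and z of nozzle in the frame of seal between 0.005 and 0.012 m and horizontal distance between cup and yellow_pad below 0.012 m and z of cup in the frame of yellow_pad between -0.001 and 0.005 m and horizontal distance between bottle and service_mat below 0.015 m and z of bottle in the frame of service_mat between 0 and 0.007 m and angle between each of ferrule, seal, nozzle, cup, bottle's own z axis and vertical below 0.1 rad and linear speed of each of ferrule, seal, nozzle, cup, bottle below 0.02 m/s); the robot touches nothing.
It fails at once if the tape roll is pushed more than 30 mm from where it lay (distance of tape_roll from where it was at the start of the episode above 0.03 m).
It fails at once if the screwdriver is pushed more than 30 mm from where it lay (distance of screwdriver from where it was at the start of the episode above 0.03 m).
It also fails if it takes over 144 s, if anything falls off the work surface, if the arm or the gripper's body presses on something with over 40 N, if the wrist force passes 120 N, or if a joint passes its speed limit or range.

## Working session

There is one attempt and no reset: what is moved stays moved. The work goes in short steps, Python scripts to look and compute and a tool call to move; the robot and the scene stay as the last step left them, time stands still between calls to the robot, and variables do not carry over. Pictures are saved under pics/ and viewed, at most 14 in all, crops included, and the job is handed in when it is done.

Besides the shell and the picture viewer there is one more tool, called after ">>>" as name(argument=value, ...) on one line, values as JSON. arm_command: Moves the arm, as the interface text tells. Its arguments: {"type":"object","properties":{"deltas":{"type":"array"},"newtons":{"type":"number"}},"required":["deltas"]}

```bash
ls; mkdir -p pics; python3 - <<'E'
from rig import status, imaging
import cv2,numpy as np
o=status.get_obs();print(o)
for n in("scene","top"):
    p,d=imaging.camera(n);np.savez(f"pics/{n}0.npz",p=p,d=d)
    cv2.imwrite(f"pics/{n}0.png",p[:,:,::-1]);print(imaging.camera_params(n))
E
```

```text
pics
{'time': 0.0, 'q': array([ 9.91495332e-01,  5.28417233e-01,  1.43390531e+00, -3.60900514e-05,
        1.18137962e+00, -1.78467968e-01]), 'joint_velocities': array([ 0.00194634, -0.0025416 ,  0.00114237,  0.00030632,  0.00027605,
       -0.00084093]), 'joint_torque': array([ 9.23877269e-04, -4.40032017e+01, -1.76599556e+01,  6.34270068e-02,
        5.80123113e-02, -1.58114563e-04]), 'position': array([0.24342396, 0.57485489, 0.22160073]), 'tool_rot': array([ 1.99070683e-01,  9.79984566e-01, -9.86119509e-04, -3.74633146e-04]), 'ft_force': array([ 0.29083811, -0.77602965,  0.38443821]), 'moment': array([ 0.00311115,  0.02646806, -0.00048803]), 'grip_force': 0.0, 'grip_width': 0.08722644189588162}
{'intrinsics': array([[516.37631463,   0.        , 322.17546111],
       [  0.        , 516.37631463, 243.72512825],
       [  0.        ,   0.        ,   1.        ]]), 'k1': -0.05129369652565118, 'camera_from_world': array([[ 0.80762375, -0.58955332, -0.01306803, -0.48891706],
       [ 0.37435557,  0.49545201,  0.78382729, -0.24261119],
       [-0.45563339, -0.63792962,  0.62084137, -1.32635471],
       [ 0.        ,  0.        ,  0.        ,  1.        ]])}
{'intrinsics': array([[573.22950871,   0.        , 318.34668011],
       [  0.        , 573.22950871, 244.358682  ],
       [  0.        ,   0.        ,   1.        ]]), 'k1': -0.042724111679785785, 'camera_from_world': array([[ 0.01254509, -0.99980657, -0.0151475 , -0.03680069],
       [ 0.98647162,  0.00989866,  0.16363297, -0.5726009 ],
       [-0.16345138, -0.01699537,  0.98640499, -1.35740156],
       [ 0.        ,  0.        ,  0.        ,  1.        ]])}
```

View pics/top0.png

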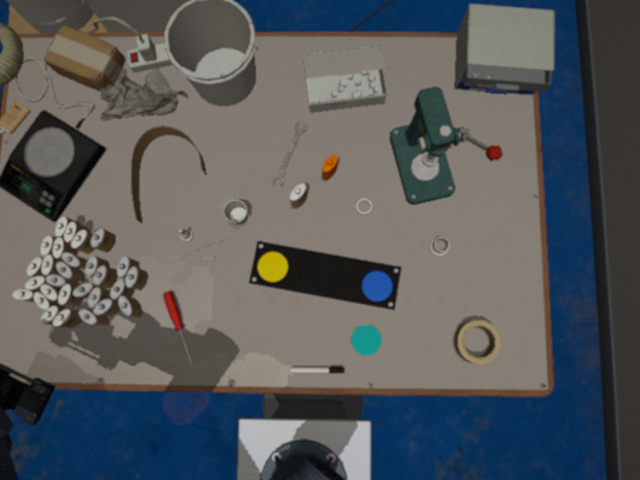

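View pics/scene0.png

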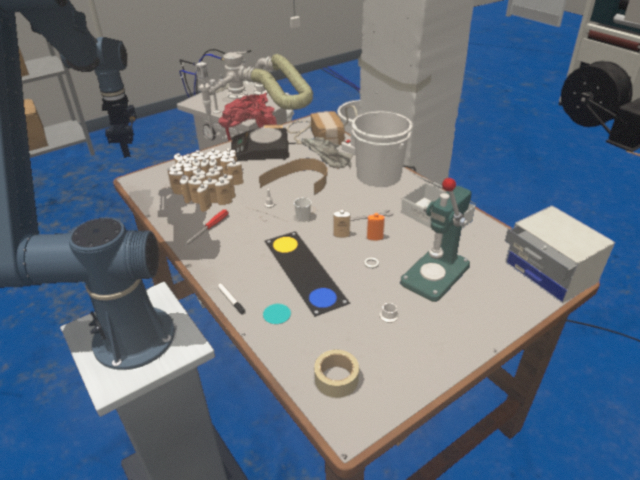

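The top view shows the yellow pad at (272,267), blue (377,286), bottle (299,191), ring (364,206), ferrule (441,245), cup (236,211) and nozzle (186,234). The scene view shows the same things: nozzle (269,200), cup (302,210), bottle (342,223), seal (371,262) and ferrule (389,312).

```bash
cat > h.py <<'E'
import numpy as np,cv2
from rig import imaging
def cp(n):
    c=imaging.camera_params(n);K=c["intrinsics"];T=c["camera_from_world"];return K,c["k1"],T
def slopes(n,u,v):
    K,k,T=cp(n)
    return cv2.undistortPoints(np.stack([np.ravel(u),np.ravel(v)],-1).astype(float)[:,None],K,np.array([k,0,0,0,0]))[:,0]
def cloud(n,d):
    K,k,T=cp(n);v,u=np.mgrid[:480,:640];s=slopes(n,u,v);z=d.ravel()
    c=np.stack([s[:,0]*z,-s[:,1]*z,-z],-1)
    return ((c-T[:3,3])@T[:3,:3]).reshape(480,640,3)
def at(n,u,v,h):
    "world point of pixel on plane z=h"
    K,k,T=cp(n);s=slopes(n,u,v);r=np.c_[s[:,0],-s[:,1],-np.ones(len(s))]@T[:3,:3];o=-T[:3,:3].T@T[:3,3]
    return o+r*((h-o[2])/r[:,2])[:,None]
def pix(n,P):
    K,k,T=cp(n);c=np.atleast_2d(P)@T[:3,:3].T+T[:3,3];s=c[:,:2]/-c[:,2:]*[1,-1]
    s=s*(1+k*(s**2).sum(1,keepdims=True));return s*K[0,0]+K[:2,2]
E
python3 - <<'E'
from h import *
S={n:np.load(f"pics/{n}0.npz") for n in("scene","top")}
C={n:cloud(n,S[n]['d']) for n in S}
for n,(u,v) in dict(yel=(272,267),blu=(377,286),bottle=(299,191),ring=(364,206),ferr=(441,245),cup=(236,211),nozz=(186,234)).items():
    g=at("top",u,v,0.02)[0]
    for c in C:
        X=C[c];m=(np.hypot(X[...,0]-g[0],X[...,1]-g[1])<.055)&(S[c]['d']>0)
        zt=X[...,2][m]; q=X[m&(X[...,2]>.004)]
        print(n,c,g.round(3),'table',np.median(zt).round(4),'n',len(q), *( [q.min(0).round(4),q.max(0).round(4),((q.max(0)+q.min(0))/2).round(4)] if len(q) else []))
# colour pads
for c in S:
    hsv=cv2.cvtColor(S[c]['p'],cv2.COLOR_RGB2HSV)
    for nm,lo,hi,h0 in(("yel",(22,150,90),(35,255,255),.005),("blu",(105,150,90),(125,255,255),.005),("orange",(5,200,120),(17,255,255),.08)):
        m=cv2.inRange(hsv,lo,hi);k,l,st,ce=cv2.connectedComponentsWithStats(m)
        for i in range(1,k):
            p=at(c,*ce[i],h0)[0]
            if st[i][4]>80 and .3<p[0]<.9 and abs(p[1])<.5: print(c,nm,st[i],ce[i].round(1),p.round(4),'cloud z',np.median(C[c][l==i][:,2]).round(4))
b=S['top']['p']; out=[cv2.resize(b[180:290,160:320],None,fx=5,fy=5,interpolation=cv2.INTER_CUBIC)]
cv2.imwrite("pics/crop1.png",out[0][...,::-1])
E
```

```text
yel scene [0.519 0.085 0.02 ] table 0.0043 n 333 [0.4695 0.0308 0.004 ] [0.5737 0.1367 0.011 ] [0.5216 0.0838 0.0075]
yel top [0.519 0.085 0.02 ] table 0.0041 n 755 [0.4659 0.0305 0.004 ] [0.5739 0.1387 0.0163] [0.5199 0.0846 0.0102]
blu scene [ 0.475 -0.176  0.02 ] table 0.0041 n 528 [ 0.4257 -0.2302  0.004 ] [ 0.5292 -0.1219  0.011 ] [ 0.4774 -0.176   0.0075]
blu top [ 0.475 -0.176  0.02 ] table 0.0042 n 798 [ 0.4217 -0.2293  0.004 ] [ 0.5289 -0.1222  0.0154] [ 0.4753 -0.1758  0.0097]
bottle scene [0.714 0.021 0.02 ] table 0.01 n 425 [ 0.6653 -0.0249  0.0041] [0.7683 0.0747 0.0999] [0.7168 0.0249 0.052 ]
bottle top [0.714 0.021 0.02 ] table 0.0012 n 442 [ 0.6603 -0.032   0.004 ] [0.7664 0.0732 0.1056] [0.7133 0.0206 0.0548]
ring scene [ 0.677 -0.144  0.02 ] table 0.0006 n 103 [ 0.6352 -0.1886  0.0041] [ 0.7201 -0.0925  0.0132] [ 0.6777 -0.1405  0.0086]
ring top [ 0.677 -0.144  0.02 ] table 0.0002 n 229 [ 0.6226 -0.1983  0.004 ] [ 0.7277 -0.0939  0.0175] [ 0.6752 -0.1461  0.0107]
ferr scene [ 0.579 -0.336  0.02 ] table -0.0007 n 261 [ 0.5294 -0.3891  0.004 ] [ 0.6221 -0.2881  0.0343
[... 350 characters left out ...]
15 0.231  0.0689] [0.6594 0.1808 0.0364]
nozz scene [0.601 0.304 0.02 ] table 0.0008 n 106 [0.5513 0.2543 0.004 ] [0.646  0.3367 0.069 ] [0.5987 0.2955 0.0365]
nozz top [0.601 0.304 0.02 ] table -0.0001 n 214 [0.5467 0.2512 0.004 ] [0.6526 0.3568 0.0694] [0.5997 0.304  0.0367]
scene yel [273 237  25  16 310] [284.8 244.2] [0.522 0.084 0.005] cloud z 0.0055
scene blu [310 288  26  19 390] [322.4 297.2] [ 0.4768 -0.1773  0.005 ] cloud z 0.0055
top yel [257 251  32  32 770] [272.3 266.4] [0.5227 0.0854 0.005 ] cloud z 0.0051
top blu [362 271  31  31 761] [376.8 285.8] [ 0.4767 -0.1766  0.005 ] cloud z 0.0052
top orange [323 155  14  18 156] [329.6 163.7] [ 0.7681 -0.056   0.08  ] cloud z 0.0853
```

View pics/crop1.png

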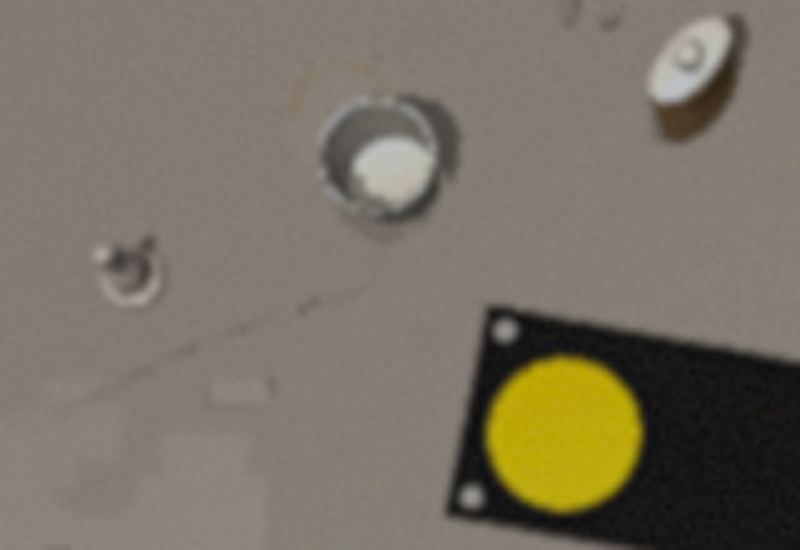

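```bash
cat > fit.py <<'E'
from h import *
from scipy.optimize import minimize
t=np.linspace(0,2*np.pi,48,endpoint=False);ci=np.c_[np.cos(t),np.sin(t)]
# lists of frusta: (z0,rx0,ry0,z1,rx1,ry1)
MOD=dict(bottle=[(.0,.013,.026,.085,.013,.026),(.085,.013,.026,.097,.004,.004)],
 seal=[(.0,.0215,.0215,.008,.0215,.0215)],
 ferrule=[(0,.025,.025,.004,.025,.025),(.004,.020,.020,.030,.020,.020)],
 cup=[(0,.023,.023,.061,.029,.029)],
 nozzle=[(0,.016,.016,.010,.016,.016),(.01,.011,.011,.036,.011,.011),(.036,.005,.005,.067,.005,.005)])
def render(cam,name,x,y,yaw,z0,cut):
    W=8;m=np.zeros((480*1,640*1),np.float32)
    R=np.array([[np.cos(yaw),np.sin(yaw)],[-np.sin(yaw),np.cos(yaw)]])
    base=None
    parts=[]
    for a,rx,ry,b,sx,sy in MOD[name]:
        if b<=cut: continue
        if a<cut:
            f=(cut-a)/(b-a);rx+=f*(sx-rx);ry+=f*(sy-ry);a=cut
        P=np.r_[np.c_[(ci*[rx,ry])@R+[x,y],np.full(48,a+z0)],np.c_[(ci*[sx,sy])@R+[x,y],np.full(48,b+z0)]]
        parts.append(pix(cam,P))
    al=np.concatenate(parts);o=np.floor(al.min(0))-8;s=np.ceil(al.max(0)).astype(int)+9-o.astype(int)
    M=np.zeros((s[1]*W,s[0]*W),np.uint8)
    for p in parts: cv2.fillConvexPoly(M,np.round(cv2.convexHull(((p-o+.5)*W-.5).astype(np.float32))*16).astype(np.int32),1,shift=4)
    m=cv2.resize(M.astype(np.float32),None,fx=1/W,fy=1/W,interpolation=cv2.INTER_AREA)
    full=np.zeros((560,720),np.float32);ox,oy=o.astype(int);full[oy:oy+m.shape[0],ox:ox+m.shape[1]]=m
    return full[:480,:640]
def fit(name,S,g,yaw=None,z0=0.,cut=.01,rad=.06,bright=None):
    res=[]
    def masks(c):
        X=cloud(c,S[c]['d']);k=(np.hypot(X[...,0]-g[0],X[...,1]-g[1])<rad)
        if bright is None: return (k&(X[...,2]>z0+cut)).astype(np.float32)
        v=cv2.cvtColor(S[c]['p'],cv2.COLOR_RGB2HSV)[...,2].astype(float);b=(k&(v>np.median(v[k])+bright)).astype(np.uint8)
        q=np.argwhere(b)[:,::-1].astype(np.int32);cv2.fillConvexPoly(b,cv2.convexHull(q),1);return b.astype(np.float32)
    M={c:masks(c) for c in S}
    def cost(p,cams): 
        return sum(np.abs(render(c,name,p[0],p[1],p[2] if len(p)>2 else 0,z0,0 if bright else cut)-M[c]).sum()/M[c].sum() for c in cams)
    for cams in (["top"],["scene"],["top","scene"]):
        best=None
        for y0 in ([0] if yaw is None else np.linspace(0,np.pi,6,endpoint=False) if yaw=="any" else [yaw]):
            i=[g[0],g[1]]+([] if yaw is None else [y0])
            sx=np.array([i]+[[*(np.array(i)+np.eye(len(i))[j]*(.008 if j<2 else .25))] for j in range(len(i))])
            r=minimize(cost,i,args=(cams,),method="Nelder-Mead",options=dict(initial_simplex=sx,xatol=1e-4,fatol=1e-4,maxiter=150))
            if best is None or r.fun<best.fun:best=r
        res.append((best.x.round(4),round(best.fun/len(cams),3)));
    tz={c:np.percentile(cloud(c,S[c]['d'])[M[c]>0][:,2],[50,90]).round(3) for c in S}
    print(name,res,tz,[int(M[c].sum()) for c in M],flush=True)
E
python3 - <<'E'
from fit import *
S={n:np.load(f"pics/{n}0.npz") for n in("top","scene")}
fit("ferrule",S,(.577,-.336));fit("cup",S,(.661,.178));fit("nozzle",S,(.6,.3),cut=.012)
fit("bottle",S,(.714,.021),yaw="any",rad=.055)
fit("seal",S,(.677,-.144),bright=25,rad=.04)
E
```

```text
ferrule [(array([ 0.5802, -0.3352]), np.float64(1.232)), (array([ 0.5808, -0.3352]), np.float64(0.267)), (array([ 0.5803, -0.3354]), np.float64(0.753))] {'top': array([0.026, 0.032]), 'scene': array([0.022, 0.031])} [109, 171]
cup [(array([0.6523, 0.1756]), np.float64(0.718)), (array([0.6539, 0.1756]), np.float64(0.065)), (array([0.6527, 0.1755]), np.float64(0.399))] {'top': array([0.04 , 0.061]), 'scene': array([0.043, 0.06 ])} [287, 313]
nozzle [(array([0.6008, 0.3078]), np.float64(0.228)), (array([0.6027, 0.3089]), np.float64(0.35)), (array([0.6015, 0.3078]), np.float64(0.308))] {'top': array([0.031, 0.062]), 'scene': array([0.034, 0.061])} [79, 60]Traceback (most recent call last):
  File "<stdin>", line 4, in <module>
  File "fit.py", line 42, in fit
    r=minimize(cost,i,args=(cams,),method="Nelder-Mead",options=dict(initial_simplex=sx,xatol=1e-4,fatol=1e-4,maxiter=150))
    res = _minimize_neldermead(fun, x0, args, callback, bounds=bounds,
                               **options)
    fxr = func(xr)
    fx = function(np.copy(x), *(wrapper_args + args))
  File "fit.py", line 36, in cost
    return sum(np.abs(render(c,name,p[0],p[1],p[2] if len(p)>2 else 0,z0,0 if bright else cut)-M[c]).sum()/M[c].sum() for c in cams)
  File "fit.py", line 36, in <genexpr>
    return sum(np.abs(render(c,name,p[0],p[1],p[2] if len(p)>2 else 0,z0,0 if bright else cut)-M[c]).sum()/M[c].sum() for c in cams)
                      ~~~~~~^^^^^^^^^^^^^^^^^^^^^^^^^^^^^^^^^^^^^^^^^^^^^^^^^^^^^^^^^^^^^^^^^^
  File "fit.py", line 20, in render
    parts.append(pix(cam,P))
                 ~~~^^^^^^^
  File "h.py", line 17, in pix
    K,k,T=cp(n);c=np.atleast_2d(P)@T[:3,:3].T+T[:3,3];s=c[:,:2]/-c[:,2:]*[1,-1]
          ~~^^^
  File "h.py", line 4, in cp
    c=imaging.camera_params(n);K=c["intrinsics"];T=c["camera_from_world"];return K,c["k1"],T
ValueError: time passes only in moves, steps and waits
```

```bash
python3 - <<'E'
s=open("h.py").read().replace("def cp(n):","from functools import cache\n@cache\ndef cp(n):");open("h.py","w").write(s)
s=open("fit.py").read().replace("if bright is None: return (k&(X[...,2]>z0+cut)).astype(np.float32)","""if bright is None:
            b=(k&(X[...,2]>z0+cut)).astype(np.uint8)
            if name!="nozzle":
                n,l,st,_=cv2.connectedComponentsWithStats(b);b=(l==1+st[1:,4].argmax()).astype(np.uint8)
                cv2.fillConvexPoly(b,cv2.convexHull(np.argwhere(b)[:,::-1].astype(np.int32)),1)
            return b.astype(np.float32)""");open("fit.py","w").write(s)
E
python3 - <<'E'
from fit import *
S={n:np.load(f"pics/{n}0.npz") for n in("top","scene")}
fit("ferrule",S,(.58,-.336));fit("cup",S,(.655,.176));fit("nozzle",S,(.6,.3),cut=.012)
fit("bottle",S,(.714,.021),yaw="any",rad=.055)
fit("seal",S,(.677,-.144),bright=25,rad=.04)
E
```

```text
ferrule [(array([ 0.5799, -0.3352]), np.float64(0.082)), (array([ 0.5798, -0.3361]), np.float64(0.06)), (array([ 0.5799, -0.3356]), np.float64(0.073))] {'top': array([0.008, 0.031]), 'scene': array([0.02, 0.03])} [234, 208]
cup [(array([0.6521, 0.1754]), np.float64(0.039)), (array([0.6533, 0.1747]), np.float64(0.057)), (array([0.6526, 0.1751]), np.float64(0.055))] {'top': array([0.02, 0.06]), 'scene': array([0.042, 0.059])} [484, 334]
nozzle [(array([0.6008, 0.3078]), np.float64(0.228)), (array([0.6027, 0.3089]), np.float64(0.35)), (array([0.6015, 0.3078]), np.float64(0.308))] {'top': array([0.031, 0.062]), 'scene': array([0.034, 0.061])} [79, 60]
bottle [(array([0.6946, 0.0205, 0.831 ]), np.float64(0.096)), (array([0.6973, 0.0197, 0.8713]), np.float64(0.054)), (array([0.697, 0.02 , 3.954]), np.float64(0.087))] {'top': array([0.081, 0.089]), 'scene': array([0.053, 0.086])} [337, 404]
seal [(array([ 0.6819, -0.1452]), np.float64(0.223)), (array([ 0.6855, -0.1369]), np.float64(0.542)), (array([ 0.6818, -0.1437]), np.float64(0.391))] {'top': array([0.003, 0.01 ]), 'scene': array([0.003, 0.01 ])} [190, 88]
```

```bash
python3 - <<'E'
from fit import *
S={n:np.load(f"pics/{n}0.npz") for n in("top","scene")}
for c in S:
    v=cv2.cvtColor(S[c]['p'],cv2.COLOR_RGB2HSV)[...,2].astype(int);u0,v0=pix(c,[.681,-.145,.004])[0].round().astype(int)
    w=v[v0-15:v0+16,u0-15:u0+16];med=np.median(w)
    n,l,st,ce=cv2.connectedComponentsWithStats((w>med+30).astype(np.uint8));i=1+st[1:,4].argmax()
    q=np.argwhere(l==i)[:,::-1].astype(np.float32);h=cv2.fitEllipse(cv2.convexHull(q.astype(np.int32)).astype(np.float32))
    print(c,med,st[i],h,at(c,h[0][0]+u0-15,h[0][1]+v0-15,.006)[0].round(4))
# obstacles: fused max height per 2cm cell near things
X=np.concatenate([cloud(c,S[c]['d'])[S[c]['d']>0] for c in S])
for nm,(x,y) in dict(ferr=(.58,-.3355),seal=(.68,-.145),nozz=(.601,.308),cup=(.6526,.175),bottle=(.696,.02)).items():
    q=X[(abs(X[:,0]-x)<.14)&(abs(X[:,1]-y)<.14)&(X[:,2]>.02)]
    g={}
    for p in q: k=(int(np.floor((p[0]-x)/.04+.5)),int(np.floor((p[1]-y)/.04+.5)));g.setdefault(k,[]).append(p[2])
    print(nm,"rows dx+ ..-, cols dy + ..- (4cm, cm height)");
    for i in range(3,-4,-1): print(*["%4d"%(100*np.percentile(g[i,j],95)) if len(g.get((i,j),[]))>3 else "   ." for j in range(3,-4,-1)])
E
```

```text
Traceback (most recent call last):
cv2.error: OpenCV(4.12.0) /io/opencv/modules/imgproc/src/shapedescr.cpp:361: error: (-201:Incorrect size of input array) There should be at least 5 points to fit the ellipse in function 'fitEllipseNoDirect'
```

```bash
cat > ob.py <<'E'
from fit import *
S={n:np.load(f"pics/{n}0.npz") for n in("top","scene")}
for c in S:
    v=cv2.cvtColor(S[c]['p'],cv2.COLOR_RGB2HSV)[...,2].astype(float);u0,v0=pix(c,[.679,-.145,.004])[0].round().astype(int)
    w=v[v0-14:v0+15,u0-14:u0+15];w=np.clip(w-np.median(w),12,None)-12
    yy,xx=np.mgrid[-14:15,-14:15];w[np.hypot(xx,yy)>13]=0
    cx,cy=(w*xx).sum()/w.sum()+u0,(w*yy).sum()/w.sum()+v0
    print(c,w.max(),(w>0).sum(),(w.max(0)>12).sum(),(w.max(1)>12).sum(),(cx,cy),at(c,cx,cy,.007)[0].round(4))
X=np.concatenate([cloud(c,S[c]['d'])[S[c]['d']>0] for c in S])
for nm,(x,y) in dict(ferr=(.58,-.3355),seal=(.68,-.145),nozz=(.601,.308),cup=(.6526,.175),bottle=(.696,.02)).items():
    q=X[(abs(X[:,0]-x)<.14)&(abs(X[:,1]-y)<.14)&(X[:,2]>.02)]
    g={}
    for p in q: k=(int(np.floor((p[0]-x)/.04+.5)),int(np.floor((p[1]-y)/.04+.5)));g.setdefault(k,[]).append(p[2])
    print(nm,"rows dx+ ..-, cols dy + ..- (4cm, cm height)");
    for i in range(3,-4,-1): print(*["%4d"%(100*np.percentile(g[i,j],95)) if len(g.get((i,j),[]))>3 else "   ." for j in range(3,-4,-1)])
E
python3 ob.py
```

```text
top 21.0 94 15 16 (np.float64(363.49487418452935), np.float64(205.82479030754894)) [ 0.6802 -0.1434  0.007 ]
scene 22.0 66 14 9 (np.float64(371.07934336525307), np.float64(261.734610123119)) [ 0.6808 -0.1443  0.007 ]
ferr rows dx+ ..-, cols dy + ..- (4cm, cm height)
   .    2    2   38   39    .    .
   .    .    .    .    .    .    .
   .    .    .    .    .    .    .
   .    .    .    3    2    .    .
   .    .    .    .    .    .    .
   .    .    .    .    .    .    .
   .    .    .    .    .    .    .
seal rows dx+ ..-, cols dy + ..- (4cm, cm height)
   .    8    .    .    .    2   25
   8    9    .    .    .    2   25
   .    .    .    .    .    .    2
   .    .    .    .    .    .    2
   .    .    .    .    .    .    .
   .    .    .    .    .    .    .
   .    .    .    .    .    .    .
nozz rows dx+ ..-, cols dy + ..- (4cm, cm height)
   5    .    .    .    .    .    .
   5    .    .    .    .    .    6
   5    .    .    .    .    .    6
   .    .    .    6    .    .    .
   .    .    .    .    .    .    .
   9    8    .    .    .    .    .
   9    8    .    .    .    .    .
cup rows dx+ ..-, cols dy + ..- (4cm, cm height)
   .    5    .    .    .    .    .
   .    .    .    .    .    .    .
   .    .    5    6    .    .    8
   .    .    6    5    6    .    .
   6    .    .    6    .    .    .
   2    .    .    .    .    .    .
   .    .    .    .    .    .    .
bottle rows dx+ ..-, cols dy + ..- (4cm, cm height)
   .    .    .    .    .    .    .
   .    .    .    .    8    9    .
   .    .    .    8    8    8    .
   .    .    .    9    6    .    .
   6    .    .    8    .    .    .
   6    .    .    .    .    .    .
   .    .    .    .    .    .    .
```

>>> arm_command(deltas=[1, 0, 0, 0, -0.1335, 1, 0, 0, 0, -0.1335, 1, 0, 0, 0, -0.1335, 1, -0.021, -0.0569, 0, 0, 1, -0.021, -0.0569, 0, 0, 1, -0.021, -0.0569, 0, 0, 1, -0.021, -0.0569, 0, 0, 1, -0.021, -0.0569, 0, 0, 1, -0.021, -0.0569, 0, 0, 1, -0.021, -0.0569, 0, 0, 1, -0.021, -0.0569, 0, 0, 1, -0.021, -0.0569, 0, 0], newtons=30)

```text
time: 1.6
position: [0.433, 0.0614, 0.2225]
tool_rot: [0.0, 1.0, 0.0, 0.0]
ft_force: [0.9, 0.4, 0.3]
grip_width: 0.0871
grip_force: 0.0
```

>>> arm_command(deltas=[1, -0.021, -0.0569, 0, 0, 1, -0.021, -0.0569, 0, 0, 1, -0.021, -0.0569, 0, 0, 1, -0.021, -0.0569, 0, 0, 1, -0.021, -0.0569, 0, 0, 1, -0.021, -0.0569, 0, 0, 1, -0.021, -0.0569, 0, 0, 1, 0, 0, 0.05, 0, 1, 0, 0, 0.05, 0, 1, 0, 0, 0, 0, 1, 0, 0, 0, 0, 1, 0, 0, 0, 0])

```text
time: 3.1
position: [0.5811, -0.336, 0.1255]
tool_rot: [-0.0, 1.0, -0.002, 0.002]
ft_force: [-0.0, 0.4, -0.3]
grip_width: 0.0868
grip_force: 0.0
```

>>> arm_command(deltas=[1, 0.001, 0, 0.05, 0, 1, 0, 0, 0.045, 0, 1, 0, 0, 0.015, 0, 1, 0, 0, 0.01, 0, 1, 0, 0, 0, 0, 1, 0, 0, 0, 0])

```text
time: 3.85
position: [0.5796, -0.3359, 0.0043]
tool_rot: [0.0, 1.0, -0.001, 0.001]
ft_force: [-1.3, -1.0, 0.2]
grip_width: 0.0875
grip_force: 0.0
```

>>> arm_command(deltas=[-1, 0, 0, 0, 0, -1, 0, 0, 0, 0, -1, 0, 0, 0, 0, -1, 0, 0, 0, 0, -1, 0, 0, 0, 0, -1, 0, 0, 0, 0, -1, 0, 0, 0, 0, -1, 0, 0, 0, 0], newtons=30)

```text
time: 4.85
position: [0.5784, -0.3349, 0.0024]
tool_rot: [0.0, 1.0, 0.0, -0.0]
ft_force: [0.2, 0.1, -0.8]
grip_width: 0.0463
grip_force: 29.3
```

>>> arm_command(deltas=[-1, 0, 0, -0.03, 0, -1, 0, 0, -0.03, 0, -1, 0.0254, 0.0395, 0, 0, -1, 0.0254, 0.0395, 0, 0, -1, 0.0254, 0.0395, 0, 0, -1, 0.0254, 0.0395, 0, 0, -1, 0, 0, 0.02, 0, -1, 0, 0, 0.015, 0, -1, 0, 0, 0, 0, -1, 0, 0, 0, 0])

```text
time: 6.1
position: [0.4776, -0.1777, 0.0275]
tool_rot: [0.0, 1.0, -0.0, 0.0]
ft_force: [0.5, -0.1, -1.1]
grip_width: 0.0461
grip_force: 29.3
```

>>> arm_command(deltas=[-1, 0.0023, 0.0007, 0.01, 0, -1, 0, 0, 0.006, 0, -1, 0, 0, 0.003, 0, -1, 0, 0, 0, 0, -1, 0, 0, 0, 0])

```text
time: 6.72
position: [0.4748, -0.1764, 0.0086]
tool_rot: [0.0, 1.0, -0.0, 0.0]
ft_force: [-0.3, 0.7, -1.6]
grip_width: 0.0466
grip_force: 29.3
```

Lower 1 mm, open, lift.

>>> arm_command(deltas=[-1, 0, 0, 0.001, 0, -1, 0, 0, 0, 0, -0.2, 0, 0, 0, 0, 0.5, 0, 0, 0, 0, 0.9, 0, 0, 0, 0, 0.9, 0, 0, 0, 0, 0.9, 0, 0, 0, 0, 0.9, 0, 0, -0.03, 0, 0.9, 0, 0, -0.05, 0, 0.9, 0, 0, -0.03, 0, 0.9, 0, 0, 0, 0])

```text
time: 8.1
position: [0.4762, -0.1772, 0.1198]
tool_rot: [0.0, 1.0, -0.002, 0.002]
ft_force: [0.6, 0.3, 0.4]
grip_width: 0.0827
grip_force: 0.0
```

>>> arm_command(deltas=[0.9, -0.0511, 0.0083, 0, 0, 0.9, -0.0511, 0.0083, 0, 0, 0.9, -0.0511, 0.0083, 0, 0, 0.9, -0.0511, 0.0083, 0, 0, 0.6, 0, 0, 0, 0.175, 0.6, 0, 0, 0, 0.175, 0.6, 0, 0, 0, 0.174, 0.6, 0, 0, 0.05, 0, 0.6, 0, 0, 0.04, 0, 0.6, 0, 0, 0.01, 0, 0.6, 0, 0, 0, 0, 0.6, 0, 0, 0, 0])

```text
time: 9.6
position: [0.6804, -0.1436, 0.0191]
tool_rot: [0.259, 0.966, -0.0, 0.002]
ft_force: [0.3, -0.1, 0.9]
grip_width: 0.0698
grip_force: 0.0
```

>>> arm_command(deltas=[0.6, 0, 0, 0.01, 0, 0.6, 0, 0, 0.006, 0, 0.6, 0, 0, 0, 0, 0.6, 0, 0, 0, 0])

```text
time: 10.1
position: [0.6791, -0.1432, 0.0016]
tool_rot: [0.259, 0.966, -0.0, 0.0]
ft_force: [0.3, -0.4, 0.0]
grip_width: 0.0693
grip_force: 0.0
```

>>> arm_command(deltas=[-1, 0, 0, 0, 0, -1, 0, 0, 0, 0, -1, 0, 0, 0, 0, -1, 0, 0, 0, 0, -1, 0, 0, 0, 0, -1, 0, 0, 0, 0], newtons=12)

```text
time: 10.85
position: [0.6791, -0.1432, 0.0016]
tool_rot: [0.259, 0.966, -0.0, 0.0]
ft_force: [-0.1, 0.6, 0.4]
grip_width: 0.0398
grip_force: 11.9
```

>>> arm_command(deltas=[-1, 0, 0, -0.02, 0, -1, 0, 0, -0.04, 0, -1, 0, 0, -0.04, 0, -1, 0, 0, 0, -0.175, -1, 0, 0, 0, -0.175, -1, 0, 0, 0, -0.174, -1, 0.03, -0.005, 0, 0, -1, 0.04, -0.01, 0, 0, -1, 0, 0, 0, 0])

```text
time: 11.98
position: [0.6062, -0.1581, 0.1026]
tool_rot: [0.001, 1.0, 0.0, -0.001]
ft_force: [1.5, 1.2, 0.9]
grip_width: 0.04
grip_force: 11.8
```

```bash
cat > snap.py <<'E'
import sys;from h import *
from rig import status
def snap(tag):
    S={}
    for n in("top","scene"):
        p,d=imaging.camera(n);S[n]=dict(p=p,d=d);np.savez(f"pics/{n}{tag}.npz",p=p,d=d)
    return S
def crop(S,P,f,out,hw=40):
    a=[]
    for n in S:
        u,v=pix(n,P)[0].round().astype(int);a.append(cv2.resize(S[n]['p'][v-hw:v+hw,u-hw:u+hw],(400,400),interpolation=cv2.INTER_CUBIC))
    cv2.imwrite(out,np.hstack(a)[...,::-1])
E
python3 - <<'E'
from snap import *
S=snap(1);o=status.get_obs();print(o['position'],o['grip_width']);crop(S,o['position'],5,"pics/c1.png",40)
E
```

```text
[ 0.61004127 -0.15867312  0.10302879] 0.03993431475390873
```

View pics/c1.png

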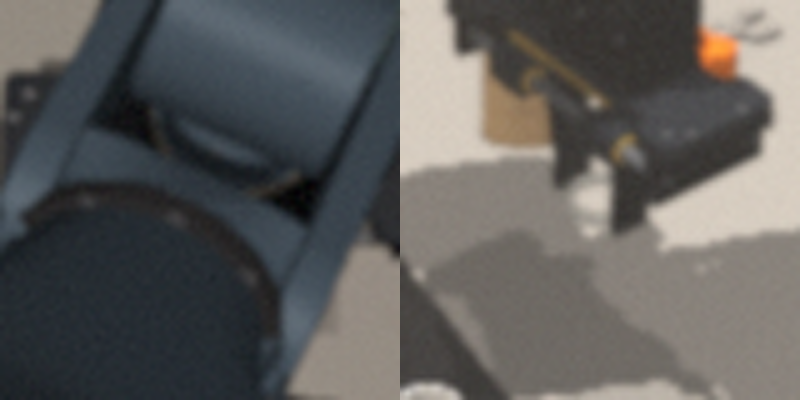

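```bash
sed -i 's/for cams in (\["top"\],\["scene"\],\["top","scene"\])/for cams in CAMS/; s/^MOD=/CAMS=(["top"],["scene"],["top","scene"])\nMOD=/' fit.py; python3 - <<'E'
import fit;from fit import *
fit.CAMS=(["scene"],)
S={"scene":np.load("pics/scene1.npz")}
fit.fit("ferrule",S,(.4765,-.177),z0=.005)
E
```

```text
Traceback (most recent call last):
AttributeError: 'function' object has no attribute 'fit'
```

```bash
python3 - <<'E'
import fit as F,numpy as np
F.CAMS=(["scene"],)
F.fit("ferrule",{"scene":np.load("pics/scene1.npz")},(.4765,-.177),z0=.005)
E
```

```text
Traceback (most recent call last):
  File "fit.py", line 48, in fit
    r=minimize(cost,i,args=(cams,),method="Nelder-Mead",options=dict(initial_simplex=sx,xatol=1e-4,fatol=1e-4,maxiter=150))
  File "fit.py", line 42, in cost
    return sum(np.abs(render(c,name,p[0],p[1],p[2] if len(p)>2 else 0,z0,0 if bright else cut)-M[c]).sum()/M[c].sum() for c in cams)
  File "fit.py", line 42, in <genexpr>
    return sum(np.abs(render(c,name,p[0],p[1],p[2] if len(p)>2 else 0,z0,0 if bright else cut)-M[c]).sum()/M[c].sum() for c in cams)
                      ~~~~~~^^^^^^^^^^^^^^^^^^^^^^^^^^^^^^^^^^^^^^^^^^^^^^^^^^^^^^^^^^^^^^^^^^
  File "fit.py", line 26, in render
    full=np.zeros((560,720),np.float32);ox,oy=o.astype(int);full[oy:oy+m.shape[0],ox:ox+m.shape[1]]=m
                                                            ~~~~^^^^^^^^^^^^^^^^^^^^^^^^^^^^^^^^^^^
ValueError: could not broadcast input array from shape (22,24) into shape (0,24)
```

```bash
sed -i 's/b=(k&(X\[...,2\]>z0+cut))/b=(k\&(X[...,2]>z0+cut)\&(X[...,2]<ZMAX))/; s/^CAMS=/ZMAX=.13\nCAMS=/' fit.py; python3 - <<'E'
import fit as F,numpy as np
F.CAMS=(["scene"],);F.ZMAX=.05
S=np.load("pics/scene1.npz")
u,v=F.pix("scene",[.4765,-.177,.03])[0].astype(int)
import cv2;cv2.imwrite("pics/c2.png",cv2.resize(S['p'][v-30:v+30,u-40:u+40],(640,480))[...,::-1])
F.fit("ferrule",{"scene":S},(.4765,-.177),z0=.005,rad=.035)
E
```

```text
ferrule [(array([ 0.4771, -0.1779]), np.float64(0.08))] {'scene': array([0.025, 0.035])} [189]
```

View pics/c2.png

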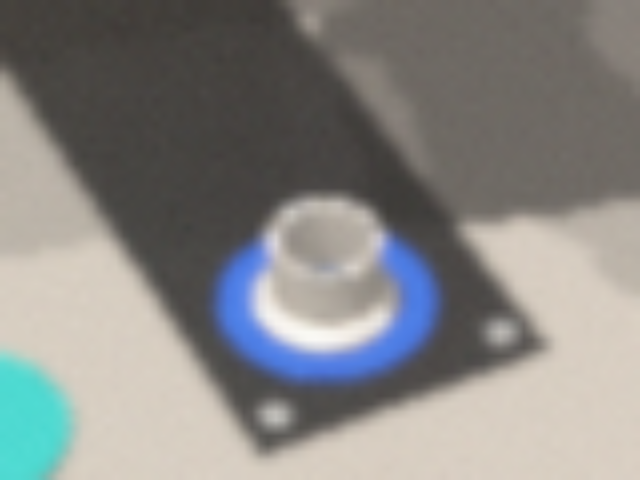

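The crop shows the ferrule standing centred on the blue pad, and the earlier one shows the seal held level between the fingertips.

>>> arm_command(deltas=[-1, 0.0448, -0.0061, 0, 0, -1, 0.0448, -0.0061, 0, 0, -1, 0.0449, -0.0061, 0, 0, -1, 0, 0, 0.03, 0, -1, 0, 0, 0.02, 0, -1, 0, 0, 0.008, 0, -1, 0, 0, 0, 0, -1, 0, 0, 0, 0, -1, 0, 0, 0, 0])

```text
time: 13.2
position: [0.4752, -0.1766, 0.0442]
tool_rot: [0.0, 1.0, -0.0, 0.001]
ft_force: [0.8, -0.2, -0.0]
grip_width: 0.0405
grip_force: 11.8
```

>>> arm_command(deltas=[-1, 0, -0.0005, 0.004, 0, -1, 0, 0, 0.0025, 0, -1, 0, 0, 0.0005, 0, -1, 0, 0, 0, 0, -1, 0, 0, 0, 0, -1, 0, 0, 0, 0])

```text
time: 13.95
position: [0.4746, -0.177, 0.0366]
tool_rot: [0.0, 1.0, -0.0, 0.0]
ft_force: [0.3, -0.6, -0.1]
grip_width: 0.0397
grip_force: 11.8
```

>>> arm_command(deltas=[-1, 0, 0, 0.0005, 0, -0.05, 0, 0, 0, 0, 0.0, 0, 0, 0, 0, 0.3, 0, 0, 0, 0, 0.5, 0, 0, 0, 0, 0.5, 0, 0, 0, 0, 0.5, 0, 0, -0.02, 0, 0.5, 0, 0, -0.04, 0, 0.5, 0, 0, -0.05, 0, 0.5, 0, 0.06, 0, 0, 0.5, 0, 0.06, 0, 0, 0.5, 0, 0.06, 0, 0])

```text
time: 15.45
position: [0.4746, 0.0045, 0.1463]
tool_rot: [0.001, 1.0, -0.0, 0.0]
ft_force: [1.4, 0.5, -0.2]
grip_width: 0.0652
grip_force: 0.0
```

>>> arm_command(deltas=[0.2, -0.0124, 0.0605, 0, 0, 0.2, -0.0124, 0.0605, 0, 0, 0.2, -0.0124, 0.0605, 0, 0, 0.2, -0.0124, 0.0605, 0, 0, 0.2, -0.0124, 0.0605, 0, 0, 0.2, -0.04, 0, 0, 0, 0.2, -0.025, 0, 0, 0, 0.2, 0, 0, 0, 0, 0.2, 0, 0, 0, 0])

```text
time: 16.58
position: [0.6002, 0.3052, 0.1454]
tool_rot: [0.0, 1.0, -0.0, -0.001]
ft_force: [-0.8, -0.2, -0.3]
grip_width: 0.0525
grip_force: 0.0
```

```bash
python3 - <<'E'
from snap import *
S=snap(2);o=status.get_obs();print(o['position'],o['tool_rot'],o['grip_width'])
crop(S,[.477,-.177,.04],5,"pics/c3.png",32)
E
```

```text
[0.60018127 0.3052609  0.14583127] [ 1.44742453e-04  9.99999485e-01 -2.13464395e-04 -9.81794759e-04] 0.05211623422613832
```

View pics/c3.png

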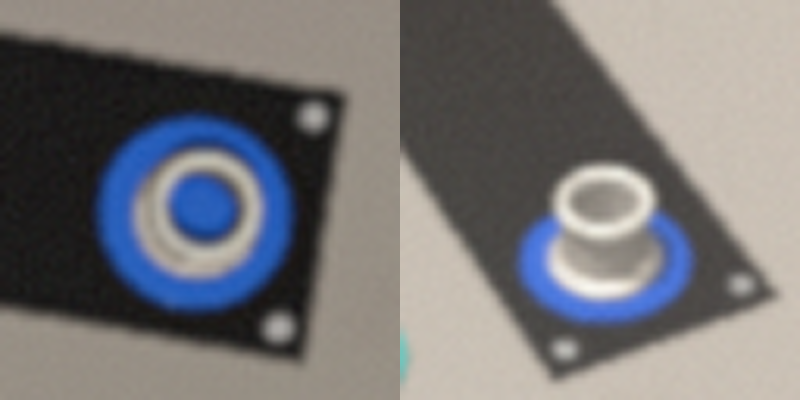

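The top crop (ring at about (212,208)) and the scene crop (ring at (603,203)) show the seal flat and centred on the ferrule. Next I'll measure it.

```bash
python3 - <<'E'
import fit as F,numpy as np
S={n:np.load(f"pics/{n}2.npz") for n in("top","scene")}
F.MOD["st"]=[(.028,.0205,.0205,.03,.0205,.0205),(.03,.0215,.0215,.038,.0215,.0215)]
F.fit("st",S,(.477,-.177),z0=.005,cut=.028,rad=.04)
F.MOD["st"]=[(0,.025,.025,.004,.025,.025),(.004,.02,.02,.03,.02,.02),(.03,.0215,.0215,.038,.0215,.0215)]
F.fit("st",S,(.477,-.177),z0=.005,cut=.01,rad=.04)
F.CAMS=(["scene"],)
F.fit("nozzle",{"scene":S["scene"]},(.6015,.308),cut=.012,rad=.025)
E
```

```text
st [(array([ 0.4763, -0.1779]), np.float64(0.054)), (array([ 0.4776, -0.1774]), np.float64(0.108)), (array([ 0.4768, -0.1779]), np.float64(0.089))] {'top': array([0.032, 0.045]), 'scene': array([0.039, 0.045])} [260, 159]
st [(array([ 0.4757, -0.1778]), np.float64(0.072)), (array([ 0.4768, -0.1781]), np.float64(0.073)), (array([ 0.4765, -0.1779]), np.float64(0.08))] {'top': array([0.021, 0.045]), 'scene': array([0.032, 0.044])} [273, 237]
nozzle [(array([0.602 , 0.3073]), np.float64(0.313))] {'scene': array([0.032, 0.059])} [63]
```

>>> arm_command(deltas=[0.4, -0.0013, 0.0025, 0, 0, 0.4, 0, 0, 0, 0.157, 0.4, 0, 0, 0, 0.157, 0.4, 0, 0, 0, 0.157, 0.4, 0, 0, 0, 0.157, 0.4, 0, 0, 0, 0.157, 0.4, 0, 0, 0.03, 0, 0.4, 0, 0, 0.03, 0, 0.4, 0, 0, 0, 0, 0.4, 0, 0, 0, 0, 0.4, 0, 0, 0, 0])

```text
time: 18.05
position: [0.6041, 0.3085, 0.0878]
tool_rot: [0.383, 0.924, 0.001, 0.001]
ft_force: [0.2, -0.5, -0.1]
grip_width: 0.0608
grip_force: 0.0
```

>>> arm_command(deltas=[0.4, 0.0013, -0.0023, 0.03, 0, 0.4, 0, 0, 0.025, 0, 0.4, 0, 0, 0.01, 0, 0.4, 0, 0, 0.008, 0, 0.4, 0, 0, 0, 0, 0.4, 0, 0, 0, 0])

```text
time: 18.8
position: [0.6012, 0.3076, 0.0139]
tool_rot: [0.383, 0.924, 0.001, 0.001]
ft_force: [-0.2, 0.7, 0.4]
grip_width: 0.0611
grip_force: 0.0
```

>>> arm_command(deltas=[-1, 0, 0, 0, 0, -1, 0, 0, 0, 0, -1, 0, 0, 0, 0, -1, 0, 0, 0, 0, -1, 0, 0, 0, 0, -1, 0, 0, 0, 0, -1, 0, 0, 0, 0, -1, 0, 0, 0, 0], newtons=15)

```text
time: 19.8
position: [0.6005, 0.3074, 0.013]
tool_rot: [0.383, 0.924, 0.0, 0.0]
ft_force: [0.2, 0.9, 0.1]
grip_width: 0.0194
grip_force: 15.0
```

>>> arm_command(deltas=[-1, 0, 0, -0.02, 0, -1, 0, 0, -0.05, 0, -1, 0, 0, -0.05, 0, -1, -0.0284, -0.0479, 0, 0, -1, -0.0284, -0.0479, 0, 0, -1, -0.0284, -0.0479, 0, 0, -1, -0.0284, -0.0479, 0, 0, -1, -0.0284, -0.0479, 0, 0, -1, -0.0284, -0.0479, 0, 0, -1, -0.0284, -0.0479, 0, 0, -1, -0.0284, -0.0479, 0, 0, -1, -0.0284, -0.0479, 0, 0])

```text
time: 21.3
position: [0.4763, -0.1802, 0.1345]
tool_rot: [0.383, 0.924, -0.0, 0.001]
ft_force: [0.6, -0.3, -0.5]
grip_width: 0.0197
grip_force: 14.9
```

>>> arm_command(deltas=[-1, 0, 0, 0, 0, -1, 0, 0, 0.03, 0, -1, 0, 0, 0.03, 0, -1, 0, 0, 0, 0, -1, 0, 0, 0, 0, -1, 0, 0, 0, 0])

```text
time: 22.05
position: [0.4774, -0.1784, 0.0744]
tool_rot: [0.382, 0.924, -0.0, 0.001]
ft_force: [0.3, 0.1, -0.5]
grip_width: 0.0194
grip_force: 14.9
```

>>> arm_command(deltas=[-1, 0, 0, 0.01, 0, -1, 0, 0, 0.006, 0, -1, 0, 0, 0, 0, -1, 0, 0, 0, 0, -1, 0, 0, 0, 0])

```text
time: 22.68
position: [0.4763, -0.1782, 0.057]
tool_rot: [0.383, 0.924, 0.0, -0.0]
ft_force: [0.3, -0.3, -0.6]
grip_width: 0.0193
grip_force: 14.9
```

```bash
python3 - <<'E'
from snap import *
S=snap(3);o=status.get_obs();print(o['position'],o['ft_force'])
crop({"scene":S["scene"]},[.477,-.177,.06],5,"pics/c4.png",32)
E
```

```text
[ 0.47639556 -0.17826096  0.05704789] [-0.3396581  -0.64216839 -0.61757074]
```

View pics/c4.png

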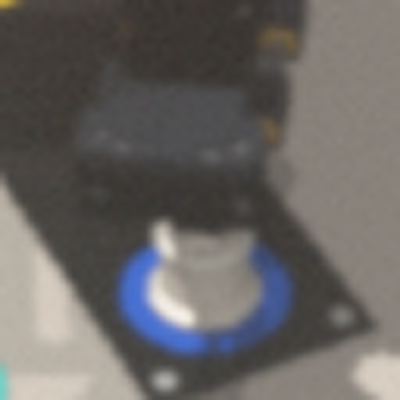

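The crop shows the nozzle just above the undisturbed ring and ferrule (about (205,245)). I'll lower 1 mm, release and rise.

>>> arm_command(deltas=[-1, 0, 0, 0.0008, 0, -1, 0, 0, 0, 0, -0.45, 0, 0, 0, 0, -0.3, 0, 0, 0, 0, 0, 0, 0, 0, 0, 0.3, 0, 0, 0, 0, 0.3, 0, 0, 0, 0, 0.3, 0, 0, -0.02, 0, 0.3, 0, 0, -0.04, 0, 0.3, 0, 0, -0.04, 0, 0.3, 0, 0, 0, 0])

```text
time: 24.15
position: [0.4783, -0.1794, 0.1591]
tool_rot: [0.383, 0.924, -0.001, 0.004]
ft_force: [-0.5, 0.3, -0.9]
grip_width: 0.0566
grip_force: 0.0
```

>>> arm_command(deltas=[0.95, 0.0182, 0.0534, 0, 0, 0.95, 0.0182, 0.0534, 0, 0, 0.95, 0.0182, 0.0534, 0, 0, 0.95, 0.0182, 0.0534, 0, 0, 0.95, 0.0182, 0.0534, 0, 0, 0.95, 0.0182, 0.0534, 0, 0, 0.95, 0.0182, 0.0534, 0, 0, 0.95, 0, 0, 0.03, 0, 0.95, 0, 0, 0.03, 0, 0.95, 0, 0, 0, 0, 0.95, 0, 0, 0, 0])

```text
time: 25.52
position: [0.6508, 0.176, 0.0962]
tool_rot: [0.383, 0.924, -0.0, -0.0]
ft_force: [0.3, 0.1, -0.0]
grip_width: 0.085
grip_force: 0.0
```

```bash
python3 - <<'E'
from snap import *
import fit as F
S=snap(4);o=status.get_obs();print(o['position'],o['grip_width'])
crop(S,[.477,-.177,.06],5,"pics/c5.png",32)
F.MOD["st"]=[(0,.016,.016,.010,.016,.016),(.01,.011,.011,.036,.011,.011),(.036,.005,.005,.067,.005,.005)]
F.fit("nozzle",S,(.4766,-.1778),z0=.043,cut=.004,rad=.03)
E
```

```text
[0.65162501 0.17602883 0.09750902] 0.0850136364217931
nozzle [(array([ 0.4757, -0.1786]), np.float64(0.194)), (array([ 0.4767, -0.1799]), np.float64(0.164)), (array([ 0.4764, -0.1792]), np.float64(0.195))] {'top': array([0.056, 0.099]), 'scene': array([0.066, 0.1  ])} [137, 152]
```

View pics/c5.png

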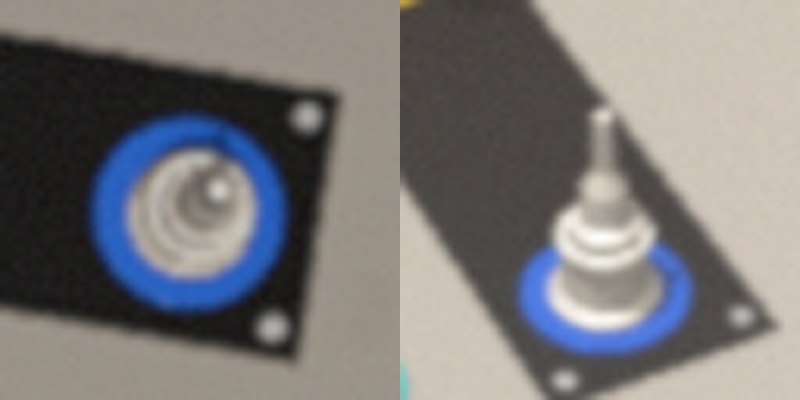

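The crops show the nozzle upright on the ring and ferrule, within about 1.5 mm of the axis. Cup next.

>>> arm_command(deltas=[1, -0.0014, 0, 0.03, 0, 1, 0, 0, 0.03, 0, 1, 0, 0, 0.02, 0, 1, 0, 0, 0, 0, 1, 0, 0, 0, 0, 1, 0, 0, 0, 0])

```text
time: 26.38
position: [0.6527, 0.1753, 0.0177]
tool_rot: [0.383, 0.924, 0.001, 0.001]
ft_force: [0.4, 0.5, 0.1]
grip_width: 0.087
grip_force: 0.0
```

>>> arm_command(deltas=[-1, 0, 0, 0, 0, -1, 0, 0, 0, 0, -1, 0, 0, 0, 0, -1, 0, 0, 0, 0, -1, 0, 0, 0, 0, -1, 0, 0, 0, 0], newtons=10)

```text
time: 27.12
position: [0.6517, 0.1752, 0.0163]
tool_rot: [0.383, 0.924, 0.0, 0.0]
ft_force: [-0.1, -0.1, 0.4]
grip_width: 0.0562
grip_force: 10.0
```

>>> arm_command(deltas=[-1, 0, 0, -0.02, 0, -1, 0, 0, -0.03, 0, -1, 0.0094, -0.052, 0, 0, -1, 0.0094, -0.052, 0, 0, -1, 0.0094, -0.052, 0, 0, -1, 0, 0, 0.02, 0, -1, 0, 0, 0.01, 0, -1, 0, 0, 0, 0, -1, 0, 0, 0, 0, -1, 0, 0, 0, 0])

```text
time: 28.38
position: [0.5221, 0.0851, 0.0367]
tool_rot: [0.382, 0.924, 0.0, 0.001]
ft_force: [0.9, -0.8, -0.3]
grip_width: 0.0559
grip_force: 10.0
```

Target z is 0.0163 + 0.005 = 0.0213.

>>> arm_command(deltas=[-1, 0, 0, 0.009, 0, -1, 0, 0, 0.004, 0, -1, 0, 0, 0.0015, 0, -1, 0, 0, 0, 0, -1, 0, 0, 0, 0, -1, 0, 0, 0, 0])

```text
time: 29.12
position: [0.5215, 0.0848, 0.0219]
tool_rot: [0.383, 0.924, 0.0, 0.0]
ft_force: [-0.4, 0.2, -0.3]
grip_width: 0.0562
grip_force: 10.0
```

>>> arm_command(deltas=[0.3, 0, 0, 0.0003, 0, 0.6, 0, 0, 0, 0, 1, 0, 0, 0, 0, 1, 0, 0, 0, 0, 1, 0, 0, 0, 0, 1, 0, 0, -0.03, 0, 1, 0, 0, -0.06, 0, 1, 0, 0, -0.06, 0, 1, 0, 0, 0, 0])

```text
time: 30.25
position: [0.5249, 0.0848, 0.1762]
tool_rot: [0.383, 0.924, 0.002, 0.005]
ft_force: [0.3, -0.0, -0.7]
grip_width: 0.0868
grip_force: 0.0
```

>>> arm_command(deltas=[1, -0.0424, 0.0195, 0, 0, 1, -0.0424, 0.0195, 0, 0, 1, -0.0424, 0.0195, 0, 0, 1, -0.0424, 0.0195, 0, 0, 1, 0, 0, 0, -0.055, 1, 0, 0, 0, 0, 1, 0, 0, 0, 0, 1, 0, 0, 0, 0])

```text
time: 31.25
position: [0.6958, 0.0205, 0.1712]
tool_rot: [0.357, 0.934, -0.0, -0.0]
ft_force: [0.7, -0.1, -0.4]
grip_width: 0.0868
grip_force: 0.0
```

```bash
python3 - <<'E'
from snap import *
import fit as F
S=snap(5);o=status.get_obs();print(o['position'],o['tool_rot'],o['grip_width'])
F.CAMS=(["scene"],)
F.fit("cup",{"scene":S["scene"]},(.5223,.0848),z0=.005,cut=.01,rad=.045)
E
```

```text
[0.69615517 0.02033594 0.17159879] [ 3.57016866e-01  9.34097937e-01 -3.06248881e-05 -3.05602756e-06] 0.08719802024184917
cup [(array([0.5234, 0.0845]), np.float64(0.059))] {'scene': array([0.046, 0.064])} [387]
```

>>> arm_command(deltas=[1, 0, 0, 0.05, 0, 1, 0, 0, 0.05, 0, 1, 0, 0, 0.03, 0, 1, 0, 0, 0, 0, 1, 0, 0, 0, 0, 1, 0, 0, 0, 0])

```text
time: 32.1
position: [0.6981, 0.0199, 0.0438]
tool_rot: [0.357, 0.934, 0.0, 0.002]
ft_force: [0.0, 0.1, -0.2]
grip_width: 0.087
grip_force: 0.0
```

>>> arm_command(deltas=[-1, 0, 0, 0, 0, -1, 0, 0, 0, 0, -1, 0, 0, 0, 0, -1, 0, 0, 0, 0, -1, 0, 0, 0, 0, -1, 0, 0, 0, 0, -1, 0, 0, 0, 0, -1, 0, 0, 0, 0], newtons=15)

```text
time: 33.1
position: [0.6964, 0.0201, 0.0414]
tool_rot: [0.357, 0.934, -0.0, -0.0]
ft_force: [0.2, -0.2, -1.0]
grip_width: 0.0259
grip_force: 15.0
```

>>> arm_command(deltas=[-1, 0, 0, -0.03, 0, -1, 0, 0, -0.04, 0, -1, 0.0256, -0.0452, 0, 0, -1, 0.0256, -0.0452, 0, 0, -1, 0.0256, -0.0452, 0, 0, -1, 0.0256, -0.0452, 0, 0, -1, 0, 0, 0, 0.169, -1, 0, 0, 0, 0.169, -1, 0, 0, 0, 0.169, -1, 0, 0, 0, 0.169, -1, 0, 0, 0, 0.169, -1, 0, 0, 0, 0.169])

```text
time: 34.6
position: [0.4996, -0.0463, 0.1115]
tool_rot: [0.768, 0.641, 0.0, 0.0]
ft_force: [0.0, -0.3, -1.4]
grip_width: 0.0264
grip_force: 15.0
```

>>> arm_command(deltas=[-1, 0, 0, 0.03, 0, -1, 0, 0, 0.02, 0, -1, 0, 0, 0, 0, -1, 0, 0, 0, 0, -1, 0, 0, 0, 0])

```text
time: 35.22
position: [0.5003, -0.0465, 0.0623]
tool_rot: [0.766, 0.643, 0.001, 0.001]
ft_force: [-1.1, -0.1, -1.7]
grip_width: 0.0261
grip_force: 15.0
```

Target z is 0.0414 + 0.003 = 0.0444.

>>> arm_command(deltas=[-1, 0, 0, 0.01, 0, -1, 0, 0, 0.004, 0, -1, 0, 0, 0.002, 0, -1, 0, 0, 0, 0, -1, 0, 0, 0, 0, -1, 0, 0, 0, 0])

```text
time: 35.98
position: [0.4997, -0.0463, 0.0456]
tool_rot: [0.766, 0.643, 0.0, 0.0]
ft_force: [1.0, 0.7, -0.6]
grip_width: 0.026
grip_force: 15.0
```

>>> arm_command(deltas=[-1, 0, 0, 0.001, 0, -1, 0, 0, 0, 0, -0.2, 0, 0, 0, 0, 0.2, 0, 0, 0, 0, 0.5, 0, 0, 0, 0, 0.5, 0, 0, 0, 0, 0.5, 0, 0, -0.03, 0, 0.5, 0, 0, -0.05, 0, 0.5, 0, 0, -0.06, 0, 0.5, 0.05, 0, -0.02, 0, 0.5, 0.06, 0, 0, 0, 0.5, 0.06, 0, 0, 0])

```text
time: 37.48
position: [0.5293, 0.1225, 0.2052]
tool_rot: [0.766, 0.643, 0.001, 0.001]
ft_force: [1.3, -0.6, 0.9]
grip_width: 0.0651
grip_force: 0.0
```

>>> arm_command(deltas=[0.5, 0.06, 0, 0, 0, 0.5, 0.06, 0, 0, 0, 0.5, 0.06, 0, 0, 0, 0.5, 0, 0, 0, 0, 0.5, 0, 0, 0, 0])

```text
time: 38.1
position: [0.5592, 0.298, 0.2039]
tool_rot: [0.765, 0.644, -0.001, -0.0]
ft_force: [-1.1, -0.5, -0.1]
grip_width: 0.065
grip_force: 0.0
```

```bash
python3 - <<'E'
from snap import *
import fit as F
S=snap(6);o=status.get_obs();print(o['position'],o['grip_width'])
crop(S,[.5,-.045,.03],5,"pics/c6.png",80)
F.fit("cup",S,(.5223,.0848),z0=.005,cut=.01,rad=.045)
F.fit("bottle",S,(.4995,-.046),yaw=-.17,z0=.003,cut=.01,rad=.05)
F.fit("nozzle",S,(.4766,-.1778),z0=.043,cut=.004,rad=.03)
E
```

```text
[0.55955336 0.2969252  0.20421532] 0.06510040126948564
cup [(array([0.5222, 0.0847]), np.float64(0.04)), (array([0.5243, 0.0855]), np.float64(0.051)), (array([0.5227, 0.0846]), np.float64(0.056))] {'top': array([0.014, 0.065]), 'scene': array([0.047, 0.065])} [471, 378]
bottle [(array([ 0.5003, -0.0457, -0.0829]), np.float64(0.068)), (array([ 0.502 , -0.0459, -0.079 ]), np.float64(0.063)), (array([ 0.501 , -0.0463, -0.0871]), np.float64(0.079))] {'top': array([0.086, 0.093]), 'scene': array([0.064, 0.089])} [270, 318]
nozzle [(array([ 0.4758, -0.178 ]), np.float64(0.178)), (array([ 0.477 , -0.1795]), np.float64(0.188)), (array([ 0.4766, -0.1789]), np.float64(0.201))] {'top': array([0.055, 0.094]), 'scene': array([0.067, 0.102])} [140, 147]
```

View pics/c6.png

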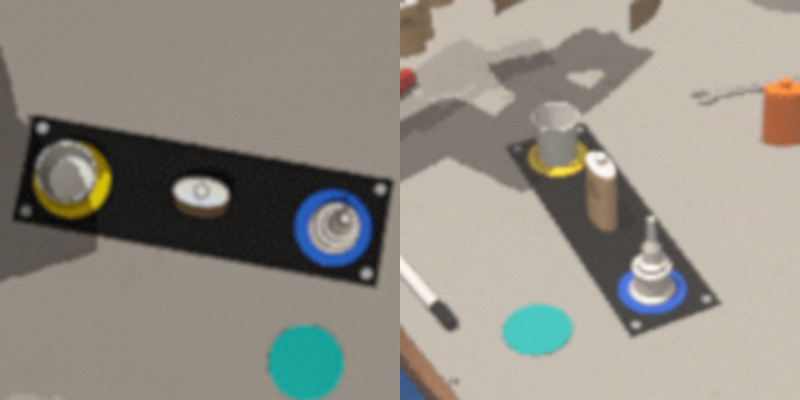

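The crops show the cup on yellow (top crop (70,175)), the bottle upright at the centre (200,193) and the stack on blue (333,228). All are within about 2 mm, so I'm handing in.

```bash
python3 -c "
from rig import order;print(order.hand_in())"
```

```text
the job is handed in; nothing more can be done
None
```

The kit is laid out on the mat and handed in at about 38 s: in the last images everything stands upright within about 3 mm of its target; the hand-in call returned no verdict.

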